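Weigh the provision tins on the spring scale

ROBOT

A 6-joint arm with a two-finger parallel gripper is mounted at the origin on the work surface. World frame = base frame: x ahead of the robot, y to its left, z up, the work surface at z = 0. Lengths are in m, angles in rad, forces in N, time in s.
With the tool pointing down it reaches from about 0.425 to 0.95 m from the base axis. Payload 3.5 kg.
Tool frame: the origin (TCP) lies midway between the tips of the shut fingers; the grasp point (between the pads) lies 19 mm behind it; z points along the fingers, y is the line along which they close (so a half turn about z gives the same grasp; the last joint's range is limited). The gripper opens to 85 mm and grips with 20 to 120 N. Pads are 22 mm wide; open, the fingers measure 114 mm over their backs; the gripper's body (76 mm by 85 mm) begins 54 mm behind the grasp point. The pads swing forward as they close: fully open they stand 13 mm farther back than shut.
Start: joints at [1.15, 0.286, 1.577, -0, 1.279, -0.15], TCP at [0.181, 0.65, 0.231] pointing down, gripper open.
Joint ranges: [-2.77, 2.77], [-0.9, 2.22], [0.21, 2.48], [-1.53, 4.67], [0.24, 2.81], [-2.84, 2.84]. Speed limits (rad/s): [2.79, 2.79, 3.14, 3.14, 3.14, 3.14].

INTERFACE

Orientations are given as a unit quaternion [x, y, z, w].
In Python, from plant import ctrl gives the robot as it stands. The module is installed in compiled form; this text tells all that it offers.
- The arm moves only by the shell command python3 -m inch 'ROWS' [FORCE]. ROWS is JSON, a list of rows, each a list of 5 numbers: the closure, from 0 (fully open) to 1 (shut), then the shift along the tool's x, y, z in m, then the turn about the tool's z in degrees. A call has 1 to 5 rows; each row is the pose to reach, as a shift and turn from the pose commanded when the call began, along the tool's axes at that moment; what a row does not reach only later rows make up. A row lasts 1/12 s, in which the tool goes at most 41.7 mm and 7.16 degrees, less where a joint would pass 70% of its speed; a pose out of reach is approached as far as the arm can. A call with a gripper value outside its range is refused whole. The fingers move at their own pace and stop on an object; FORCE is the grip in N (left out, the last holds). Time passes only in rows, so rows that repeat a pose let the fingers close. It gives the time, the measured TCP pose, the force, the opening and the grip force at its end, in the units of the state.
- ctrl.get_state(): the state, without advancing time (a new reading comes with each control period).
- ctrl.read_camera(name): name is "scene" or "top"; returns a dict with "pixels" (420x560x3 uint8, red, green, blue), "depth" (420x560 float32, m along the optical axis (not along the pixel's ray), 0 where there is no reading), "fx", "fy", "cx", "cy" (pixels), "xyz" and "rotation" of the camera in the world. Camera axes: x right, y down, z forward; pixel columns grow to the right and rows downward; lengths in m; the calibration is good to about 2 mm. A picture is of the moment at which its call begins.
- ctrl.sign_off(): hands the job in; it is judged then, once.
Trained networks look in a picture, given as the dict that the camera call returned (one of the last four; its "shot" number tells which), for a name from the list of things; names that differ only in an ending like _2 or _b are one class to them, and where a whole thing is asked for, a point or a joint stands for the part that bears it (a point fixed in the world has none). Each returns a list of dicts, best first, with "score" (0 to 1); they miss things now and then, are a little off and sometimes report something else, mostly with a low value. They report only what shows in the picture. A call takes as long as a camera call. They do not tell look-alikes from the thing itself.
- ctrl.spot_in(query, picture): "at" ([column, row] in pixels, amid what is visible of it).
- ctrl.tip_of(query, picture): "at" ([column, row] in pixels: a listed point, or the origin of a listed thing).
The state is a dict: "time": time; "qpos": joint angles; "dq": joint speeds; "joint_efforts": joint torques, N m; "eef_pos": TCP position; "tcp_rot": TCP orientation; "contact_force": force on the tool from outside, world axes, zero at the start; "wrist_torque": the same for the moment, N m; "opening": opening from 0.0 (shut) to 1.0 (fully open); "finger_force": force on a finger pad.
Only numpy, scipy, OpenCV 4.12 (cv2) and the standard library are available. Lean on these libraries where they do the work, as an engineer would, in place of code of your own. Each camera call takes 0.05 s, during which the arm holds its last target. There are 200 camera calls.

TASK

Weigh the closed tins with bails (however many are there) on the spring scale, one at a time from the widest to the narrowest: first turn the scale's arrest knob past its click so that the hook is free; then hang each tin by its bail on the sprung hook, let go of it and wait until the hook has dipped and stopped bobbing, then take it off and stand it upright on the white turntable before weighing the next. When all the tins are standing on the turntable, turn the knob back past its click to arrest the hook again; leave the two jars and the mug in their places.

Things in the scene. Friction and masses are not known exactly. Their poses are not given: they have to be found in the camera images.
- tin80_mid (a point): closed steel tin, the widest of four kinds: diameter 80, body 60 high, flat lid, about 550 g, with a stiff upright bail on the lid (same on all). This point lies on the axis in the lid's top face, 60 above the underside and 61 below the bail's top; z up, y along the bail's cross wire. None when absent.
- tin70_mid (a point): closed steel tin, the second widest of four kinds: diameter 70, body 60 high, flat lid, about 450 g, with a stiff upright bail on the lid (same on all). This point lies on the axis in the lid's top face, 60 above the underside and 61 below the bail's top; z up, y along the bail's cross wire. None when absent.
- tin60_mid (a point): closed steel tin, the third widest of four kinds: diameter 60, body 60 high, flat lid, about 360 g, with a stiff upright bail on the lid (same on all). This point lies on the axis in the lid's top face, 60 above the underside and 61 below the bail's top; z up, y along the bail's cross wire. None when absent.
- tin50_mid (a point): closed steel tin, the narrowest of four kinds: diameter 50, body 60 high, flat lid, about 280 g, with a stiff upright bail on the lid (same on all). This point lies on the axis in the lid's top face, 60 above the underside and 61 below the bail's top; z up, y along the bail's cross wire. None when absent.
- tin80_bail (a point): middle of the 80 mm tin's bail, 33 above the lid. Two vertical flat straps 10 (x) by 4 (y), outer faces 44 apart along the tin's own y, joined at the top by a round wire 6 thick, its underside 47 above the lid, with a notch kinked up 8 (16 wide) at mid-span that centres it on a hook. The window is 36 wide, open along x. Pinch the straps from outside along y, from above, so that the hook can enter along x. None when absent.
- tin70_bail (a point): middle of the 70 mm tin's bail, 33 above the lid. Two vertical flat straps 10 (x) by 4 (y), outer faces 44 apart along the tin's own y, joined at the top by a round wire 6 thick, its underside 47 above the lid, with a notch kinked up 8 (16 wide) at mid-span that centres it on a hook. The window is 36 wide, open along x. Pinch the straps from outside along y, from above, so that the hook can enter along x. None when absent.
- tin60_bail (a point): middle of the 60 mm tin's bail, 33 above the lid. Two vertical flat straps 10 (x) by 4 (y), outer faces 44 apart along the tin's own y, joined at the top by a round wire 6 thick, its underside 47 above the lid, with a notch kinked up 8 (16 wide) at mid-span that centres it on a hook. The window is 36 wide, open along x. Pinch the straps from outside along y, from above, so that the hook can enter along x. None when absent.
- tin50_bail (a point): middle of the 50 mm tin's bail, 33 above the lid. Two vertical flat straps 10 (x) by 4 (y), outer faces 44 apart along the tin's own y, joined at the top by a round wire 6 thick, its underside 47 above the lid, with a notch kinked up 8 (16 wide) at mid-span that centres it on a hook. The window is 36 wide, open along x. Pinch the straps from outside along y, from above, so that the hook can enter along x. None when absent.
- scale: spring scale: grey base plate (150 by 230, 12 thick), white column 30 by 50, 212 high, and, 110 to the column's left (own +y), a post of radius 19 carrying the arrest knob. Origin at table height, 3 in front of the column's front face, midway across it; own -x is the way the hook points (roughly to the robot). Fixed.
- hook_saddle (a point): middle of the sprung hook's saddle, on top of its 8 mm wire; moves with the hook; unloaded 170 above the table and 98 before the scale's origin, axes as the scale's. A level arm from the column (its top 16 above this point) dips in a V to the saddle and ends in an upturned tip 20 before it (towards -x), top 19 above it. Pass a bail over the tip to +x, then lower it. Below is free space.
- carriage (a joint): how far the hook has dipped, m: 0 unloaded, at most 0.040. Spring 180 N/m with 1 N preload, so the tins dip it by about 7 to 30 mm, bobbing for about a second. While the knob is at arrest a stop arm under the hook's carriage keeps it from dipping (about 2 mm of play).
- knob_grip (a point): point on the arrest knob's vertical axis, 183 above the table, in its grip: a black bar 12 thick, 44 long, its top 11 above this point and its foot 15 below, on a disc of radius 24. x across the bar (pinch along it), y along the bar; turns with the knob.
- knob (a joint): knob angle, rad: 0 arrested, 1.4 free (end stops). Grows counter-clockwise seen from above. A sprung detent (about 0.1 N m) lies between 0.4 and 0.9: above 1.0 it is past the click to free, below 0.3 past the click to arrested. A flat steel stop arm reaching 82 out under the bar turns with it, from the column to away from the robot. Turn it back only with the hook empty.
- turntable: white plastic turntable, 320 in diameter, top face 22 above the table; its bearing is seized, it does not turn. Origin on its axis at table height. Two jars stand near its rim about its own +x side (about 100 from the axis); the rest is free.
- jar1: closed glass jar, 54 in diameter, 70 high, standing on the turntable. Origin at its underside. Leave alone.
- jar2: another such jar beside it, also 54 by 70. Leave alone.
- mug: white enamel mug, 76 in diameter, 75 high, handle at its own +y, standing on the table between robot and scale. Origin at its underside. Leave alone.
Things that resemble listed ones, but are neither listed nor needed, are in the scene too. Leave any blue or red look-alike of the part that bears tin60_mid alone.

How it is judged:
By the outcome, as a careful person would: the job done as asked, in the order asked, and still so for the second after the job is handed in, with the robot touching nothing.
Of tin80, tin70, tin60, tin50 only 2 to 3 are there at a start; the rules pass over those that are not, and their reading is None.
At some moment in a run one of tin80, tin70, tin60, tin50 may be knocked a few centimetres aside while the robot is not near it.
It also fails if it takes over 210 s, if anything falls off the work surface, if the arm or the gripper's body presses on something with over 40 N, if the wrist force passes 120 N, or if a joint passes its speed limit or range.

## Working session

There is one attempt and no reset: what is moved stays moved. The work goes in short steps, Python scripts to look and compute and a shell command to move; the robot and the scene stay as the last step left them, time stands still between calls to the robot, and variables do not carry over. Pictures are saved under pics/ and viewed, at most 14 in all, crops included, and the job is handed in when it is done.

```bash
mkdir -p pics; cat > h.py <<'E'
import numpy as np, cv2
from plant import ctrl
from scipy.spatial.transform import Rotation as R
def w(p,c,r,d=None,z=None):
    Rm=np.array(p["rotation"]); 
    if Rm.shape!=(3,3): Rm=R.from_quat(Rm).as_matrix()
    ray=Rm@np.array([(c-p["cx"])/p["fx"],(r-p["cy"])/p["fy"],1]); o=np.array(p["xyz"])
    if z is not None: return o+ray*(z-o[2])/ray[2]
    if d is None: d=p["depth"][int(round(r)),int(round(c))]
    return o+ray*d
def cloud(p):
    v,u=np.mgrid[:420,:560]; d=p["depth"]
    Rm=np.array(p["rotation"])
    if Rm.shape!=(3,3): Rm=R.from_quat(Rm).as_matrix()
    P=np.stack([(u-p["cx"])/p["fx"]*d,(v-p["cy"])/p["fy"]*d,d],-1)@Rm.T+np.array(p["xyz"])
    P[d<=0]=np.nan
    return P
def save(p,n): cv2.imwrite("pics/"+n,p["pixels"][...,::-1])
E
python3 - <<'E'
from h import *
np.set_printoptions(precision=3,suppress=True)
Z={"tin80_mid":0.06,"tin70_mid":.06,"tin60_mid":.06,"tin50_mid":.06,"tin80_bail":.093,"tin70_bail":.093,"tin60_bail":.093,"tin50_bail":.093,"hook_saddle":.17,"knob_grip":.183,"scale":0,"turntable":0.0,"jar1":0,"mug":0}
for n in ("top","scene"):
    p=ctrl.read_camera(n); save(p,n+"0.png"); print(n,p["xyz"],np.array(p["rotation"]).round(3).tolist(),p["fx"])
    for q,z in Z.items():
        print(q,[(round(x["score"],2),np.round(x["at"],0).tolist(),w(p,*x["at"],z=z)[:2].round(3).tolist()) for x in ctrl.tip_of(q,p)[:4]])
s=ctrl.get_state(); print(s["eef_pos"],s["tcp_rot"],s["time"],s["contact_force"],R.from_quat(s["tcp_rot"]).as_matrix())
E
```

```text
top [0.338 0.017 1.101] [0.716, -0.696, 0.034, -0.04] 411.6347112398557
tin80_mid [(0.9, [218.0, 201.0], [0.469, 0.201])]
tin70_mid []
tin60_mid [(0.9, [130.0, 260.0], [0.312, 0.416]), (0.73, [173.0, 256.0], [0.326, 0.308]), (0.6, [212.0, 256.0], [0.328, 0.21])]
tin50_mid []
tin80_bail [(0.89, [212.0, 198.0], [0.47, 0.21])]
tin70_bail [(0.2, [452.0, 184.0], [0.523, -0.381])]
tin60_bail [(0.74, [120.0, 260.0], [0.312, 0.427]), (0.69, [169.0, 255.0], [0.327, 0.309]), (0.62, [209.0, 257.0], [0.326, 0.21]), (0.57, [173.0, 297.0], [0.227, 0.294])]
tin50_bail [(0.43, [294.0, 151.0], [0.596, 0.009]), (0.19, [451.0, 186.0], [0.517, -0.379])]
hook_saddle [(0.81, [290.0, 165.0], [0.542, 0.018])]
knob_grip []
scale [(0.84, [297.0, 150.0], [0.622, 0.002])]
turntable [(0.79, [413.0, 191.0], [0.516, -0.314])]
jar1 [(0.86, [452.0, 183.0], [0.543, -0.419]), (0.61, [434.0, 164.0], [0.594, -0.37])]
mug [(0.63, [308.0, 239.0], [0.381, -0.034])]
scene [ 1.297 -0.224  0.818] [0.714, 0.549, -0.256, -0.351] 400.0027282830349
tin80_mid [(0.69, [341.0, 205.0], [0.46, 0.207])]
tin70_mid []
tin60_mid [(0.92, [
[... 358 characters left out ...]
il [(0.9, [386.0, 164.0], [0.335, 0.411]), (0.81, [324.0, 174.0], [0.336, 0.196]), (0.66, [337.0, 151.0], [0.221, 0.284]), (0.61, [355.0, 168.0], [0.328, 0.304])]
tin50_bail []
hook_saddle [(0.47, [287.0, 206.0], [0.55, 0.009]), (0.36, [356.0, 169.0], [0.438, 0.247])]
knob_grip [(0.61, [338.0, 223.0], [0.657, 0.105])]
scale [(0.57, [295.0, 274.0], [0.63, 0.012])]
turntable [(0.95, [169.0, 266.0], [0.521, -0.308])]
jar1 [(0.95, [128.0, 273.0], [0.519, -0.412]), (0.81, [144.0, 286.0], [0.574, -0.371])]
mug [(0.58, [257.0, 218.0], [0.39, -0.036])]
[0.181 0.65  0.231] [ 0.135  0.991 -0.    -0.   ] 1.5 [-0.315 -0.469 -0.215] [[-0.964  0.268 -0.   ]
 [ 0.268  0.964 -0.   ]
 [ 0.    -0.    -1.   ]]
```

```bash
python3 - <<'E'
import cv2
a=cv2.imread("pics/top0.png"); b=cv2.imread("pics/scene0.png")
cv2.imwrite("pics/t1.png",cv2.resize(a[90:330,80:500],(798,456),interpolation=cv2.INTER_CUBIC))
cv2.imwrite("pics/s1.png",cv2.resize(b[100:340,80:480],(800,480),interpolation=cv2.INTER_CUBIC))
E
```

```text
(no output)
```

View pics/t1.png

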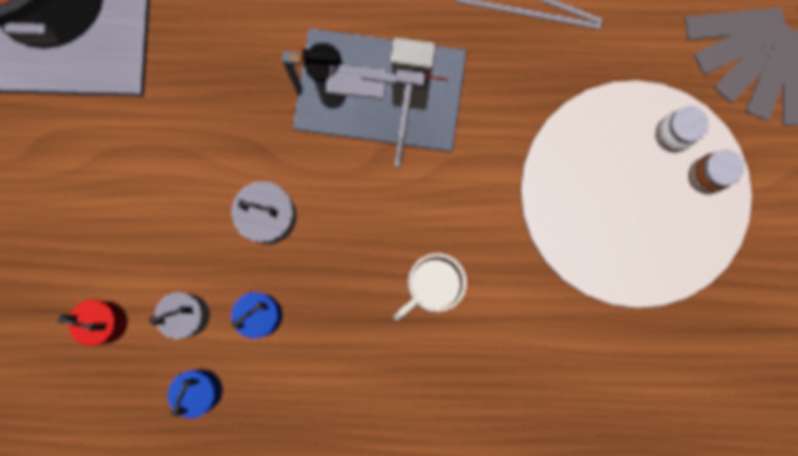

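View pics/s1.png

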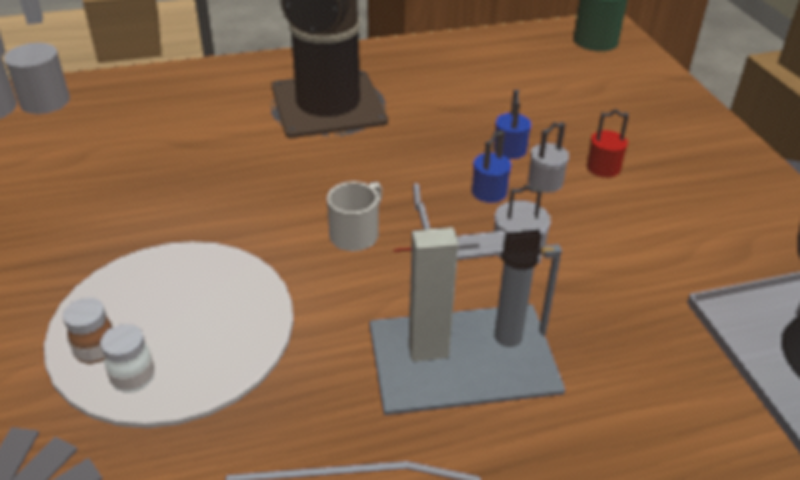

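The pictures show two grey tins, a wide one at top px (218,201) and a narrow one at (173,256). The narrow one has blue and red look-alikes around it. The scale's hook points toward the robot, with the knob on its left and a thin post beside that. Next I'll measure from depth.

```bash
cat >> h.py <<'E'
def pca(P):
    m=P.mean(0); u,s,v=np.linalg.svd(P-m,full_matrices=False); a=v[0]
    return m, np.degrees(np.arctan2(a[1],a[0]))%180
def region(C,x,y,r,z0,z1):
    M=(np.hypot(C[...,0]-x,C[...,1]-y)<r)&(C[...,2]>z0)&(C[...,2]<z1)
    return C[M]
E
python3 - <<'E'
from h import *
np.set_printoptions(precision=3,suppress=True)
for n in ("top","scene"):
    p=ctrl.read_camera(n); C=cloud(p); print(n)
    for nm,x,y in (("wide",.469,.203),("narrow",.327,.309),("blue",.328,.21),("blue2",.228,.29),("red",.312,.418)):
        L=region(C,x,y,.055,.052,.066)[:,:2]; (c,r)=cv2.minEnclosingCircle(L.astype(np.float32)); 
        B=region(C,*c,.05,.075,.13); print(nm,"lid",np.array(c),"diam",2*r,2*np.sqrt(len(L)),"bail",len(B), B.mean(0) if len(B) else 0,pca(B[:,:2])[1] if len(B)>3 else 0, B[:,2].max() if len(B) else 0)
    H=region(C,.55,.012,.075,.15,.21); print("hook",len(H),pca(H[:,:2])); o=np.argsort(H[:,0]); print(H[o][::max(1,len(H)//14)])
    K=region(C,.645,.115,.04,.186,.2); print("knob top",len(K),pca(K[:,:2]) if len(K)>3 else 0)
    K=region(C,.645,.115,.04,.16,.18); print("disc",len(K),K.mean(0))
    A=region(C,.63,.115,.12,.1,.26); np.save(n+"A.npy",A)
    col=region(C,.645,.0,.06,.205,.22); print("coltop",len(col),col.mean(0) if len(col) else 0,pca(col[:,:2])[1] if len(col) else 0)
    T=region(C,.515,-.31,.2,.016,.028); print("tt",cv2.minEnclosingCircle(T[:,:2].astype(np.float32)))
    J=region(C,.515,-.31,.2,.08,.1); print("jars",len(J),J.mean(0))
    M=region(C,.385,-.035,.07,.065,.085); print("mug",cv2.minEnclosingCircle(M[:,:2].astype(np.float32)))
    # left post
    Q=C[(C[...,0]>.58)&(C[...,0]<.72)&(C[...,1]>.12)&(C[...,1]<.2)&(C[...,2]>.04)]; print("left",len(Q)); print(Q[::max(1,len(Q)//12)])
    if n=="top":
        rgb=p["pixels"].astype(int); pl=C[(C[...,2]>.006)&(C[...,2]<.02)&(C[...,0]>.45)&(C[...,0]<.72)&(abs(C[...,1]-.06)<.16)]; print(cv2.minAreaRect(pl[:,:2].astype(np.float32)))
E
```

```text
top
wide lid [0.469 0.202] diam 0.08202321827411652 53.59104402789705 bail 71 [0.469 0.2   0.108] 79.37450814360801 0.12222191972314767
narrow lid [0.327 0.308] diam 0.061614617705345154 40.049968789001575 bail 82 [0.327 0.306 0.108] 112.24865765863392 0.12241645878922869
blue lid [0.331 0.205] diam 0.061378926038742065 40.049968789001575 bail 68 [0.331 0.204 0.109] 129.03088604986988 0.12094857287716998
blue2 lid [0.224 0.284] diam 0.06259079277515411 40.44749683231337 bail 84 [0.226 0.283 0.107] 162.11414619097377 0.12184079768180811
red lid [0.314 0.422] diam 0.06395675987005234 40.049968789001575 bail 92 [0.315 0.421 0.106] 74.7829136658693 0.12292412277535392
hook 344 (array([0.591, 0.021]), np.float64(2.6371208305539255))
[[ 0.511  0.021  0.187]
 [ 0.53   0.017  0.172]
 [ 0.544  0.015  0.183]
 [ 0.56   0.013  0.185]
 [ 0.576  0.016  0.187]
 [ 0.591  0.016  0.182]
 [ 0.602  0.01   0.186]
 [ 0.606  0.056  0.168]
 [ 0.609  0.054  0.171]
 [ 0.612 -0.004  0.191]
 [ 0.614  0.008  0.185]
 [ 0.615  0.012  0.194]
 [ 0.618  0.019  0.193]
 [ 0.62   0.031  0.178]
 [ 0.623  0.019  0.192]]
k
[... 1654 characters left out ...]
583 0.007 0.18 ]
 [0.589 0.013 0.184]
 [0.597 0.006 0.182]
 [0.605 0.05  0.167]
 [0.608 0.046 0.167]]
knob top 90 (array([0.649, 0.113]), np.float64(85.96196822421628))
disc 295 [0.649 0.109 0.168]
coltop 210 [0.648 0.003 0.21 ] 84.82431921810759
tt ((0.5181277394294739, -0.31420648097991943), 0.16131779551506042)
jars 585 [ 0.576 -0.385  0.089]
mug ((0.3835744559764862, -0.03776520490646362), 0.04027881100773811)
left 363
[[0.642 0.122 0.193]
 [0.652 0.121 0.186]
 [0.648 0.16  0.164]
 [0.654 0.152 0.164]
 [0.655 0.147 0.16 ]
 [0.659 0.159 0.154]
 [0.656 0.16  0.137]
 [0.655 0.157 0.12 ]
 [0.657 0.161 0.107]
 [0.656 0.131 0.095]
 [0.664 0.123 0.087]
 [0.658 0.163 0.056]
 [0.662 0.121 0.045]]
```

```bash
cat > d.py <<'E'
# d.py x y z yang : shift in current tool axes and turn
import sys; from h import *
t=list(map(float,sys.argv[1:])); s=ctrl.get_state(); M=R.from_quat(s["tcp_rot"]).as_matrix()
a=np.degrees(np.arctan2(M[1,1],M[0,1])); tr=(a-t[3]+90)%180-90
print("t",round(s["time"],2),"pos",np.round(s["eef_pos"],4),"yang",round(a,1),"shift mm",np.round(M.T@(np.array(t[:3])-s["eef_pos"])*1000,1),"turn",round(tr,1),"q6",round(s["qpos"][5],2),"F",np.round(s["contact_force"],1),"open",round(s["opening"],3))
E
for i in 1 2 3; do :; done
python3 -m inch '[[0.3,-0.04,-0.025,-0.03,0],[0.3,-0.08,-0.05,-0.04,0],[0.3,-0.11,-0.073,-0.04,0],[0.3,-0.14,-0.093,-0.04,0],[0.3,-0.17,-0.113,-0.04,0]]' 
python3 -m inch '[[0.3,-0.034,-0.022,0,0],[0.3,-0.068,-0.045,0,0],[0.3,-0.102,-0.067,0,0],[0.3,-0.136,-0.09,0,0],[0.3,-0.17,-0.112,0,0]]' | tail -1
python3 -m inch '[[0.3,-0.034,-0.022,0,0],[0.3,-0.068,-0.045,0,0],[0.3,-0.102,-0.067,0,0],[0.3,-0.136,-0.09,0,0],[0.3,-0.17,-0.112,0,0]]' | tail -1
python3 -m inch '[[0.3,0,0,0,7],[0.3,0,0,0,14],[0.3,0,0,0,21],[0.3,0,0,0,28],[0.3,0,0,0,35]]' | tail -1
python3 -m inch '[[0.3,0,0,0,7],[0.3,0,0,0,14],[0.3,0,0,0,21],[0.3,0,0,0,28],[0.3,0,0,0,35]]' | tail -1
python3 -m inch '[[0.3,0,0,0,5],[0.3,0,0,0,9.5],[0.3,0,0,0,9.5]]' | tail -1
python3 d.py .646 .1145 .27 -5
```

```text
time: 2.02
eef_pos: [0.3122, 0.4982, 0.2724]
tcp_rot: [0.135, 0.991, 0.001, 0.001]
contact_force: [0.6, -0.3, 0.7]
opening: 0.704
finger_force: 0.0
finger_force: 0.0
finger_force: 0.0
finger_force: 0.0
finger_force: 0.0
finger_force: 0.0
t 3.93 pos [0.579  0.1925 0.2714] yang -5.1 shift mm [-71.8  73.7   1.4] turn -0.1 q6 0.24 F [ 1.  -0.2 -0.3] open 0.701
```

```bash

python3 -m inch '[[0.3,-0.025,0.025,0,0],[0.3,-0.05,0.05,0,0],[0.3,-0.072,0.074,0,0],[0.3,-0.072,0.074,0.03,0],[0.3,-0.072,0.074,0.06,0]]' | tail -1
python3 -m inch '[[0.3,0,0,0.02,0],[0.3,0,0,0.035,0],[0.3,0,0,0.035,0]]' 
python3 d.py .646 .1145 .174 -5
python3 -m inch '[[0.8,0,0,0,0],[0.95,0,0,0,0],[0.95,0,0,0,0],[0.95,0,0,0,0],[0.95,0,0,0,0]]' 40
python3 d.py .646 .1145 .174 -5
```

```text
finger_force: 0.0
time: 4.6
eef_pos: [0.6438, 0.1141, 0.1712]
tcp_rot: [0.737, 0.676, -0.003, -0.003]
contact_force: [-0.4, -0.8, -0.9]
opening: 0.701
finger_force: 0.0
t 4.6 pos [0.6438 0.1141 0.1712] yang -4.9 shift mm [ 0.6  2.1 -2.8] turn 0.1 q6 0.11 F [-0.4 -0.8 -0.9] open 0.701
time: 5.02
eef_pos: [0.6445, 0.1148, 0.1788]
tcp_rot: [0.737, 0.676, -0.002, -0.002]
contact_force: [-9.2, -0.4, 7.1]
opening: 0.128
finger_force: 41.6
t 5.02 pos [0.6445 0.1148 0.1788] yang -5.0 shift mm [-0.2  1.6  4.8] turn 0.0 q6 0.11 F [-9.2 -0.4  7.1] open 0.128
```

```bash

python3 -m inch '[[0.95,0,0,-0.005,0],[0.95,0,0,-0.005,-7],[0.95,0,0,-0.005,-14],[0.95,0,0,-0.005,-21],[0.95,0,0,-0.005,-28]]' 60
python3 -m inch '[[0.95,0,0,0,-7],[0.95,0,0,0,-14],[0.95,0,0,0,-21],[0.95,0,0,0,-28],[0.95,0,0,0,-35]]' |tail -4
python3 -m inch '[[0.95,0,0,0,-7],[0.95,0,0,0,-13],[0.95,0,0,0,-15],[0.95,0,0,0,-15]]' 
python3 d.py .646 .1145 .174 75
python3 - <<'E'
from h import *
print(ctrl.get_state()["wrist_torque"])
E
```

```text
time: 5.43
eef_pos: [0.645, 0.1148, 0.179]
tcp_rot: [0.55, 0.835, -0.001, -0.002]
contact_force: [-0.1, 2.8, -8.7]
opening: 0.121
finger_force: 61.5
tcp_rot: [0.273, 0.962, 0.001, -0.001]
contact_force: [2.9, 3.8, -8.8]
opening: 0.122
finger_force: 61.4
time: 6.18
eef_pos: [0.6457, 0.1157, 0.1791]
tcp_rot: [0.148, 0.989, 0.001, -0.001]
contact_force: [2.1, 5.2, -11.1]
opening: 0.115
finger_force: 61.2
t 6.18 pos [0.6457 0.1157 0.1791] yang 73.0 shift mm [-0.6 -1.1  5.1] turn -2.0 q6 -1.25 F [  2.1   5.2 -11.1] open 0.115
[ 0.71091763 -0.4816071  -0.00819601]
```

```bash

python3 -m inch '[[0.3,0,0,0,0],[0.3,0,0,0,0],[0.3,0,0,-0.03,0],[0.3,0,0,-0.07,0],[0.3,0,0,-0.1,0]]' |tail -4
python3 -m inch '[[0.3,0.03,0.005,0,0],[0.3,0.06,0.01,0,0],[0.3,0.06,0.01,0,0]]' |tail -1
cat > look.py <<'E'
from h import *
np.set_printoptions(precision=3,suppress=True)
import sys
for n in ("top","scene"):
    p=ctrl.read_camera(n); save(p,n+sys.argv[1]+".png"); C=cloud(p); print(n)
    for nm,x,y in (("wide",.471,.201),("narrow",.329,.306)):
        L=region(C,x,y,.06,.052,.066)[:,:2]
        if len(L)<20: print(nm,len(L)); continue
        (c,r)=cv2.minEnclosingCircle(L.astype(np.float32)); B=region(C,*c,.05,.09,.13)
        print(nm,"lid",np.array(c),"diam",2*r,"bail",len(B), B.mean(0) if len(B) else 0,pca(B[:,:2])[1] if len(B)>3 else 0)
    K=region(C,.646,.115,.04,.186,.2); print("knob top",len(K),pca(K[:,:2]) if len(K)>3 else 0)
E
python3 look.py 2
python3 d.py .471 .2005 .25 79
```

```text
tcp_rot: [0.148, 0.989, -0.0, 0.002]
contact_force: [0.8, -0.0, 1.2]
opening: 0.697
finger_force: 0.0
finger_force: 0.0
top
wide 0
narrow 0
knob top 40 (array([0.656, 0.113]), np.float64(157.15354934849583))
scene
wide lid [0.474 0.2  ] diam 0.08175560086965561 bail 58 [0.474 0.199 0.107] 77.97173775775754
narrow lid [0.332 0.305] diam 0.06576744467020035 bail 40 [0.334 0.298 0.106] 114.51868982204986
knob top 72 (array([0.648, 0.113]), np.float64(164.16164046279607))
t 6.95 pos [0.5921 0.1415 0.284 ] yang 73.0 shift mm [133.3  21.   33.4] turn -6.0 q6 -1.21 F [-0.1 -1.1  0.9] open 0.699
```

```bash

python3 -m inch '[[0.15,0.035,0.005,0,0],[0.15,0.07,0.01,0,-2],[0.15,0.105,0.016,0,-4],[0.15,0.133,0.021,0.03,-6],[0.15,0.133,0.021,0.03,-6]]' |tail -1
python3 d.py .4708 .201 .073 79
```

```text
finger_force: 0.0
t 7.37 pos [0.464  0.2008 0.2446] yang 79.2 shift mm [ -8.7   2.3 171.5] turn 0.2 q6 -1.17 F [-0.9  0.  -3. ] open 0.847
```

```bash

python3 -m inch '[[0.15,-0.005,0,0.03,0],[0.15,-0.005,0,0.06,0],[0.15,-0.005,0,0.06,0],[0.15,-0.005,0,0.06,0]]' |tail -1
python3 d.py .4708 .201 .073 79
```

```text
finger_force: 0.0
t 7.7 pos [0.4761 0.1988 0.1907] yang 78.9 shift mm [  5.4   1.3 117.7] turn -0.1 q6 -1.18 F [-0.4 -0.2  0.9] open 0.85
```

```bash

python3 -m inch '[[0.15,0.005,0.001,0.035,0],[0.15,0.005,0.001,0.07,0],[0.15,0.005,0.001,0.1,0],[0.15,0.005,0.001,0.117,0],[0.15,0.005,0.001,0.117,0]]' |tail -1
python3 -m inch '[[0.15,0,0,0,0],[0.15,0,0,0,0]]' |tail -3
python3 d.py .4708 .201 .073 79
python3 -m inch '[[0.5,0,0,0,0],[0.7,0,0,0,0],[0.7,0,0,0,0],[0.7,0,0,0,0],[0.7,0,0,0,0]]' 50 |tail -3
python3 d.py .4708 .201 .073 79
```

```text
finger_force: 0.0
contact_force: [0.5, -0.2, 0.9]
opening: 0.848
finger_force: 0.0
t 8.28 pos [0.474  0.2018 0.0774] yang 79.0 shift mm [ 3.  -1.4  4.3] turn -0.0 q6 -1.17 F [ 0.5 -0.2  0.9] open 0.848
contact_force: [-0.5, -2.4, 6.3]
opening: 0.505
finger_force: 52.0
t 8.7 pos [0.4726 0.2015 0.0765] yang 79.0 shift mm [ 1.7 -0.9  3.5] turn 0.0 q6 -1.17 F [-0.5 -2.4  6.3] open 0.505
```

```bash

python3 -m inch '[[0.7,0,0,-0.02,0],[0.7,0,0,-0.045,0],[0.7,0,0,-0.07,0],[0.7,0,0,-0.09,0],[0.7,0,0,-0.09,0]]' |tail -3
python3 -m inch '[[0.7,0,0,0,-1.5],[0.7,0,0,0,-3.5],[0.7,0,0,0,-5.5],[0.7,0,0,0,-5.5]]' |tail -3
python3 d.py .4800 .0214 .167 84.5
```

```text
contact_force: [1.8, 1.5, -5.3]
opening: 0.503
finger_force: 53.3
contact_force: [0.2, 0.2, -5.7]
opening: 0.51
finger_force: 53.2
t 9.45 pos [0.4693 0.2011 0.1615] yang 84.5 shift mm [ -27.8 -177.9   -5.4] turn 0.0 q6 -1.27 F [ 0.2  0.2 -5.7] open 0.51
```

```bash

python3 -m inch '[[0.7,-0.002,-0.015,-0.004,0],[0.7,-0.006,-0.04,-0.006,0],[0.7,-0.01,-0.065,-0.006,0],[0.7,-0.014,-0.09,-0.006,0],[0.7,-0.018,-0.115,-0.006,0]]' |tail -1
python3 -m inch '[[0.7,-0.003,-0.02,0,0],[0.7,-0.006,-0.04,0,0],[0.7,-0.009,-0.055,0,0],[0.7,-0.01,-0.063,0,0],[0.7,-0.01,-0.063,0,0]]' |tail -1
python3 -m inch '[[0.7,0,0,0,0],[0.7,0,0,0,0]]' |tail -1
python3 d.py .4800 .0214 .167 84.5
python3 - <<'E'
from h import *
np.set_printoptions(precision=3,suppress=True)
p=ctrl.read_camera("scene"); cv2.imwrite("pics/s3.png",cv2.resize(p["pixels"][150:290,220:400,::-1],(720,560),interpolation=cv2.INTER_CUBIC))
C=cloud(p); H=C[(abs(C[...,1]-.016)<.02)&(C[...,0]>.5)&(C[...,0]<.6)&(C[...,2]>.155)&(C[...,2]<.2)]; print(H[np.argsort(H[:,0])][::4])
B=C[(abs(C[...,1]-.02)<.04)&(C[...,0]>.46)&(C[...,0]<.5)&(C[...,2]>.175)&(C[...,2]<.215)]; print(len(B),B.mean(0))
E
```

```text
finger_force: 53.6
finger_force: 53.7
finger_force: 53.7
t 10.45 pos [0.4814 0.0224 0.1696] yang 84.5 shift mm [ 1.3 -1.1  2.6] turn -0.0 q6 -1.64 F [-0.5  0.5 -5.5] open 0.504
[[0.516 0.018 0.187]
 [0.519 0.015 0.18 ]
 [0.523 0.019 0.185]
 [0.523 0.017 0.183]
 [0.527 0.021 0.175]
 [0.53  0.015 0.175]
 [0.533 0.017 0.174]
 [0.535 0.014 0.17 ]
 [0.541 0.012 0.171]
 [0.553 0.013 0.184]
 [0.557 0.012 0.184]
 [0.564 0.01  0.183]
 [0.568 0.009 0.181]
 [0.572 0.013 0.183]
 [0.579 0.008 0.183]
 [0.582 0.015 0.181]
 [0.585 0.012 0.184]
 [0.591 0.007 0.183]
 [0.595 0.006 0.181]
 [0.6   0.012 0.183]]
194 [0.488 0.02  0.197]
```

View pics/s3.png

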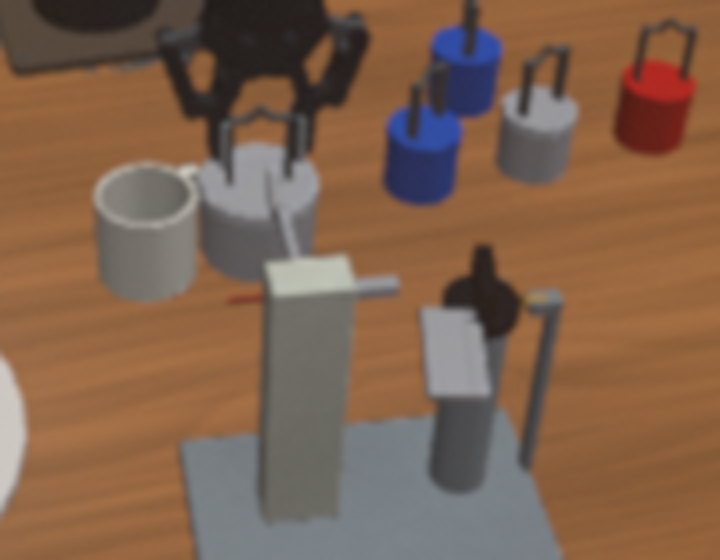

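The picture shows the stop arm swung away from the column (px 455,350), so the hook is free. The tip at (270,185) lies centred in front of the bail window (230–300).

```bash

python3 -m inch '[[0.7,-0.01,0,0,0],[0.7,-0.02,0,0,0],[0.7,-0.03,-0.001,0,0],[0.7,-0.04,-0.001,0,0],[0.7,-0.05,-0.001,0,0]]' |tail -3
python3 -m inch '[[0.7,0,0,0,0],[0.7,0,0,0,0]]' |tail -3
python3 d.py .531 .0165 .133 84.5
```

```text
contact_force: [0.5, -1.1, -7.1]
opening: 0.504
finger_force: 53.7
contact_force: [-0.6, 0.6, -6.5]
opening: 0.507
finger_force: 53.7
t 11.08 pos [0.5321 0.0157 0.1701] yang 84.5 shift mm [ 1.1  0.7 37.1] turn -0.0 q6 -1.64 F [-0.6  0.6 -6.5] open 0.507
```

```bash

python3 -m inch '[[0.7,0,0,0.012,0],[0.7,0,0,0.024,0],[0.7,0,0,0.034,0],[0.7,0,0,0.034,0],[0.7,0,0,0.034,0]]' |grep -v rot
python3 -m inch '[[0.7,0,0,0.005,0],[0.7,0,0,0.01,0],[0.7,0,0,0.01,0],[0.7,0,0,0.01,0]]' |grep -v rot
python3 d.py .531 .0165 .11 84.5
```

```text
time: 11.5
eef_pos: [0.5314, 0.0165, 0.1352]
contact_force: [2.3, 3.4, -3.4]
opening: 0.506
finger_force: 53.9
time: 11.83
eef_pos: [0.5322, 0.016, 0.1264]
contact_force: [2.4, 2.9, -2.9]
opening: 0.504
finger_force: 54.1
t 11.83 pos [0.5322 0.016  0.1264] yang 84.5 shift mm [ 1.3  0.4 16.4] turn -0.0 q6 -1.64 F [ 2.4  2.9 -2.9] open 0.504
```

```bash

python3 -m inch '[[0.7,0,0,0.005,0],[0.7,0,0,0.01,0],[0.7,0,0,0.014,0],[0.7,0,0,0.014,0],[0.7,0,0,0.014,0]]' |grep -v rot
python3 d.py .531 .0165 .11 84.5
```

```text
time: 12.25
eef_pos: [0.5329, 0.0158, 0.1129]
contact_force: [4.2, 3.8, -0.2]
opening: 0.504
finger_force: 54.3
t 12.25 pos [0.5329 0.0158 0.1129] yang 84.5 shift mm [2.  0.5 2.9] turn -0.0 q6 -1.64 F [ 4.2  3.8 -0.2] open 0.504
```

```bash

python3 -m inch '[[0.4,0,0,0,0],[0.15,0,0,0,0],[0.15,0,0,0,0],[0.15,0,0,0,0]]' |grep -v rot
python3 -m inch '[[0.15,0,0,-0.02,0],[0.15,0,0,-0.05,0],[0.15,0,0,-0.08,0],[0.15,0,0,-0.11,0],[0.15,0,0,-0.11,0]]' |tail -1
cat > hang.py <<'E'
from h import *
import sys
np.set_printoptions(precision=3,suppress=True)
x,y=map(float,sys.argv[1:3])
p=ctrl.read_camera("scene"); C=cloud(p); save(p,sys.argv[3])
B=C[(abs(C[...,1]-y)<.045)&(abs(C[...,0]-x)<.025)&(C[...,2]>.1)&(C[...,2]<.16)]
L=C[(abs(C[...,1]-y)<.045)&(abs(C[...,0]-x)<.05)&(C[...,2]>.07)&(C[...,2]<.135)]
h=np.histogram(L[:,2],bins=np.arange(.07,.14,.004)); print(h[0].tolist())
print(len(B),B.mean(0) if len(B) else 0,B[:,2].max() if len(B) else 0)
print(ctrl.get_state()["time"])
E
python3 hang.py .535 .016 h1a.png
python3 -m inch '[[0.15,0,0,0,0],[0.15,0,0,0,0],[0.15,0,0,0,0],[0.15,0,0,0,0],[0.15,0,0,0,0]]' |tail -1
python3 -m inch '[[0.15,0,0,0,0],[0.15,0,0,0,0],[0.15,0,0,0,0],[0.15,0,0,0,0],[0.15,0,0,0,0]]' |tail -1
python3 -m inch '[[0.15,0,0,0,0],[0.15,0,0,0,0],[0.15,0,0,0,0],[0.15,0,0,0,0],[0.15,0,0,0,0]]' |tail -1
python3 hang.py .535 .016 h1b.png
python3 d.py .531 .0165 .11 84.5
python3 - <<'E'
import cv2
a=cv2.imread("pics/h1b.png"); cv2.imwrite("pics/h1c.png",cv2.resize(a[150:290,220:400],(720,560),interpolation=cv2.INTER_CUBIC))
E
```

```text
time: 12.58
eef_pos: [0.5309, 0.0154, 0.1119]
contact_force: [0.3, 0.3, -0.3]
opening: 0.853
finger_force: 0.0
finger_force: 0.0
[9, 16, 9, 12, 70, 95, 4, 3, 2, 4, 0, 2, 3, 1, 5, 4, 0]
101 [0.537 0.012 0.14 ] 0.15983621928368674
13.05
finger_force: 0.0
finger_force: 0.0
finger_force: 0.0
[20, 9, 10, 12, 46, 116, 6, 3, 3, 2, 2, 3, 2, 3, 1, 5, 0]
108 [0.537 0.013 0.141] 0.15964360618402706
14.35
t 14.35 pos [0.5316 0.0158 0.2223] yang 84.5 shift mm [  0.6   0.7 112.3] turn -0.0 q6 -1.64 F [-0.6  0.6 -0.3] open 0.847
```

View pics/h1c.png

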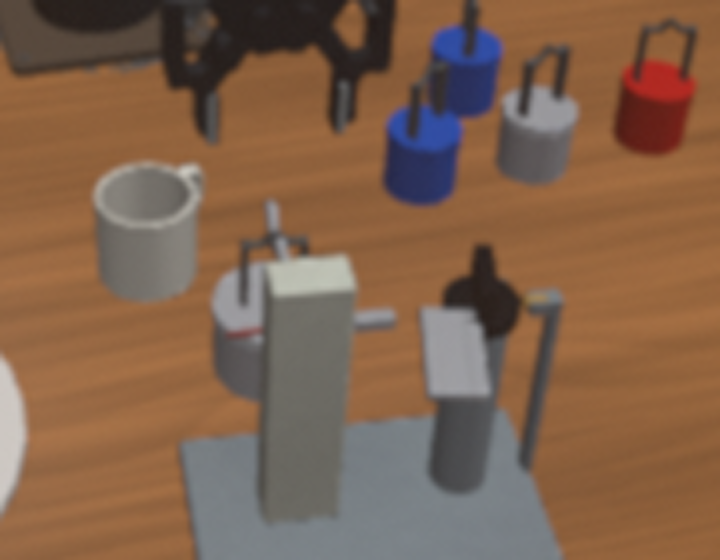

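The tin is hanging free on the hook (bail at px 275,240) and has dipped about 23 mm. I'll wait a bit longer, then regrasp it.

```bash

python3 -m inch '[[0.15,0,0,0,0],[0.15,0,0,0,0],[0.15,0,0,0,0],[0.15,0,0,0,0],[0.15,0,0,0,0]]' |tail -1
python3 -m inch '[[0.15,0,0,0,0],[0.15,0,0,0,0],[0.15,0,0,0,0],[0.15,0,0,0,0],[0.15,0,0,0,0]]' |tail -1
python3 -m inch '[[0.15,0,0,0.03,0],[0.15,0,0,0.06,0],[0.15,0,0,0.09,0],[0.15,0,0,0.11,0],[0.15,0,0,0.11,0]]' |tail -3
python3 -m inch '[[0.15,0,0,0,0],[0.5,0,0,0,0],[0.7,0,0,0,0],[0.7,0,0,0,0],[0.7,0,0,0,0]]' 50 |tail -3
python3 d.py .531 .0165 .17 84.5
```

```text
finger_force: 0.0
finger_force: 0.0
contact_force: [-1.6, -0.5, -0.7]
opening: 0.846
finger_force: 0.0
contact_force: [1.9, 7.5, 1.0]
opening: 0.503
finger_force: 54.1
t 16.02 pos [0.5333 0.0177 0.1146] yang 84.4 shift mm [  1.9  -1.2 -55.4] turn -0.1 q6 -1.64 F [1.9 7.5 1. ] open 0.503
```

```bash

python3 -m inch '[[0.7,0,0,-0.012,0],[0.7,0,0,-0.024,0],[0.7,0,0,-0.036,0],[0.7,0,0,-0.048,0],[0.7,0,0,-0.058,0]]' |tail -1
python3 -m inch '[[0.7,0,0,0,0],[0.7,0,0,0,0]]' |grep -v rot
python3 hang.py .535 .016 h1d.png
python3 - <<'E'
from h import *
p=ctrl.read_camera("scene");C=cloud(p)
B=C[(abs(C[...,1]-.015)<.03)&(abs(C[...,0]-.535)<.025)&(C[...,2]>.19)&(C[...,2]<.23)]; print(len(B),np.percentile(B[:,2],[5,50,95]))
L=C[(abs(C[...,1]-.015)<.05)&(abs(C[...,0]-.535)<.05)]; print(np.histogram(L[:,2],np.arange(.13,.22,.004))[0])
E
python3 d.py .475 .022 .173 84.5
```

```text
finger_force: 53.5
time: 16.6
eef_pos: [0.5316, 0.0155, 0.1708]
contact_force: [-0.7, 0.4, -5.1]
opening: 0.5
finger_force: 53.5
[0, 0, 0, 0, 10, 12, 19, 20, 12, 15, 19, 20, 7, 12, 14, 16, 1]
382 [0.539 0.002 0.141] 0.15846395575668237
16.65
143 [0.1926057  0.20188638 0.22643386]
[ 14  16  22 268  68   7   7   6   4   7  16  22  26  50  18  22  39  31
  13  19  18  27]
t 16.7 pos [0.5307 0.0157 0.1692] yang 84.5 shift mm [56.1  0.9 -3.7] turn -0.0 q6 -1.64 F [-0.4 -0.2 -4.9] open 0.503
```

```bash

python3 -m inch '[[0.7,0,0,-0.004,0],[0.7,0.012,0,-0.004,0],[0.7,0.025,0,-0.004,0],[0.7,0.04,0,-0.004,0],[0.7,0.056,0,-0.004,0]]' |grep -v rot
python3 -m inch '[[0.7,0,-0.015,0,0],[0.7,0,-0.04,0,0],[0.7,0,-0.07,0,0],[0.7,-0.01,-0.1,0,0],[0.7,-0.03,-0.13,0,0]]' |tail -1
python3 -m inch '[[0.7,-0.02,-0.03,0,0],[0.7,-0.04,-0.06,0,0],[0.7,-0.055,-0.09,0,0],[0.7,-0.065,-0.115,0,0],[0.7,-0.065,-0.124,0,0]]' |tail -1
python3 -m inch '[[0.7,0,0,0,0],[0.7,0,0,0,0]]' |grep -v rot
python3 d.py .545 -.24 .112 84.5
python3 - <<'E'
from h import *
np.set_printoptions(precision=3,suppress=True)
p=ctrl.read_camera("scene");C=cloud(p)
L=C[(abs(C[...,1]+.24)<.05)&(abs(C[...,0]-.545)<.05)]; print(np.histogram(L[:,2],np.arange(.13,.17,.004))[0])
for x,y in ((.587,-.37),(.535,-.415)): J=region(C,x,y,.045,.085,.1); print(cv2.minEnclosingCircle(J[:,:2].astype(np.float32)))
E
```

```text
time: 17.12
eef_pos: [0.4749, 0.0211, 0.1737]
contact_force: [-0.5, -0.1, -5.7]
opening: 0.501
finger_force: 53.4
finger_force: 53.5
finger_force: 53.8
time: 18.12
eef_pos: [0.5452, -0.2405, 0.1732]
contact_force: [-0.4, 0.9, -5.8]
opening: 0.504
finger_force: 53.7
t 18.12 pos [ 0.5452 -0.2405  0.1732] yang 84.4 shift mm [ 0.1  0.3 61.2] turn -0.1 q6 -2.06 F [-0.4  0.9 -5.8] open 0.504
[ 45  37  32  54 508  40   7   5   5   4]
((0.5853745341300964, -0.3715382218360901), 0.042737528681755066)
((0.5441436767578125, -0.4109354615211487), 0.025702787563204765)
```

```bash

python3 -m inch '[[0.7,0,0,0.02,0],[0.7,0,0,0.04,0],[0.7,0,0,0.055,0],[0.7,0,0,0.061,0],[0.7,0,0,0.061,0]]' |tail -3
python3 -m inch '[[0.7,0,0,0.003,0],[0.7,0,0,0.005,0],[0.7,0,0,0.005,0]]' |grep -v rot
```

```text
contact_force: [-0.8, 0.6, -6.1]
opening: 0.499
finger_force: 53.6
time: 18.83
eef_pos: [0.5465, -0.2409, 0.1093]
contact_force: [-0.7, -0.1, -6.3]
opening: 0.509
finger_force: 53.7
```

```bash

python3 -m inch '[[0.7,0,0,0.002,0],[0.7,0,0,0.003,0],[0.7,0,0,0.003,0]]' |grep force
python3 -m inch '[[0.7,0,0,0.001,0],[0.7,0,0,0.0015,0],[0.7,0,0,0.0015,0]]' |grep -v rot
```

```text
contact_force: [0.4, 0.4, -5.4]
finger_force: 53.7
time: 19.33
eef_pos: [0.5467, -0.2413, 0.1057]
contact_force: [-2.4, 1.4, 4.7]
opening: 0.502
finger_force: 54.6
```

```bash

python3 -m inch '[[0.4,0,0,0,0],[0.15,0,0,0,0],[0.15,0,0,0,0],[0.15,0,0,-0.03,0],[0.15,0,0,-0.06,0]]' |tail -1
python3 -m inch '[[0.15,0,0,-0.035,0],[0.15,0,0,-0.07,0],[0.15,0,0,-0.1,0],[0.15,0,0,-0.1,0]]' |tail -1
python3 -m inch '[[0.15,0.018,0.035,0,0],[0.15,0.036,0.07,0,0],[0.15,0.054,0.105,0,0],[0.15,0.072,0.14,0,0],[0.15,0.09,0.175,0,0]]' |tail -1
python3 -m inch '[[0.15,0.018,0.035,0,0],[0.15,0.036,0.07,0,0],[0.15,0.054,0.105,0,0],[0.15,0.072,0.14,0,0],[0.15,0.09,0.175,0,0]]' |tail -1
python3 -m inch '[[0.15,0,0,0,-7],[0.15,0,0,0,-14],[0.15,0,0,0,-21],[0.15,0,0,0,-28],[0.15,0,0,0,-28]]' |tail -1
python3 look.py 4
python3 d.py .329 .307 .2 112.5
python3 - <<'E'
from h import *
np.set_printoptions(precision=3,suppress=True)
for n in("top","scene"):
    p=ctrl.read_camera(n); C=cloud(p); L=region(C,.546,-.24,.06,.074,.088)[:,:2]; print(cv2.minEnclosingCircle(L.astype(np.float32)), region(C,.546,-.24,.04,.1,.16)[:,2].max())
    for z in (.082,.06): print([(round(x["score"],2),w(p,*x["at"],z=z)[:2]) for x in ctrl.tip_of("tin80_mid" if z>.07 else "tin60_mid",p)])
E
```

```text
finger_force: 0.0
finger_force: 0.0
finger_force: 0.0
finger_force: 0.0
finger_force: 0.0
top
wide 0
narrow lid [0.327 0.327] diam 0.045336246490478516 bail 31 [0.321 0.321 0.11 ] 115.28711961102904
knob top 113 (array([0.642, 0.116]), np.float64(163.87212834576692))
scene
wide 0
narrow lid [0.331 0.305] diam 0.06439623236656189 bail 51 [0.332 0.303 0.104] 111.04754811581186
knob top 74 (array([0.649, 0.113]), np.float64(163.47660058802862))
t 21.43 pos [0.4004 0.1249 0.2635] yang 112.3 shift mm [ -3.1 195.6  63.5] turn -0.2 q6 -1.9 F [ 0.2 -0.3 -1. ] open 0.85
((0.5464670658111572, -0.2422879934310913), 0.04113231971859932) 0.14547155158484748
[(0.64, array([ 0.547, -0.239]))]
[(0.9, array([0.32 , 0.423])), (0.69, array([0.326, 0.204])), (0.53, array([0.33 , 0.312])), (0.51, array([0.229, 0.287]))]
((0.5496566295623779, -0.24504585564136505), 0.04247130826115608) 0.1427934634137752
[(0.84, array([ 0.551, -0.246]))]
[(0.97, array([0.346, 0.302])), (0.77, array([0.307, 0.429])), (0.74, array([0.325, 0.194])), (0.7, array([0.228, 0.286]))]
```

View pics/scene4.png

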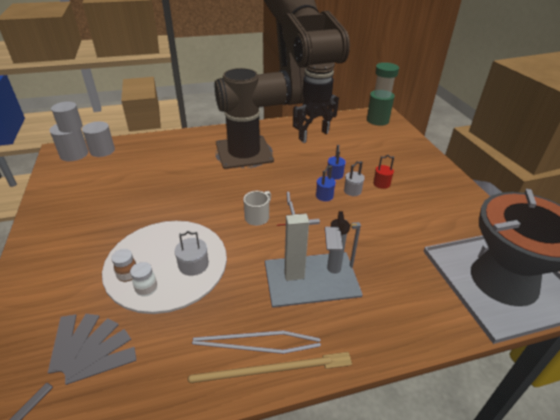

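The wide tin is standing upright on the turntable (px 192,256), clear of the jars. The narrow grey tin is still in place at (354,183).

```bash

python3 -m inch '[[0.15,-0.001,0.04,0,0],[0.15,-0.002,0.08,0,0],[0.15,-0.003,0.12,0,0],[0.15,-0.003,0.16,0.03,0],[0.15,-0.003,0.195,0.063,0]]' |tail -1
python3 -m inch '[[0.15,0,0,0,0],[0.15,0,0,0,0],[0.15,0,0,0,0]]' |tail -1
python3 d.py .3280 .307 .073 112.5
```

```text
finger_force: 0.0
finger_force: 0.0
t 22.4 pos [0.3332 0.2961 0.2112] yang 112.5 shift mm [  0.7  12.1 138.2] turn -0.0 q6 -1.46 F [-0.1 -0.2  0.2] open 0.851
```

```bash

python3 -m inch '[[0.15,0,0.012,0.01,0],[0.15,0,0.012,0.04,0],[0.15,0,0.012,0.07,0],[0.15,0,0.012,0.075,0],[0.15,0,0.012,0.075,0]]' |tail -1
python3 d.py .3280 .307 .074 112.5
```

```text
finger_force: 0.0
t 22.82 pos [0.3282 0.3059 0.135 ] yang 112.4 shift mm [-0.4  1.1 60.9] turn -0.1 q6 -1.44 F [-0.8  0.   1. ] open 0.848
```

```bash

python3 -m inch '[[0.15,0,0.001,0.025,0],[0.15,0,0.001,0.045,0],[0.15,0,0.001,0.06,0],[0.15,0,0.001,0.06,0],[0.15,0,0.001,0.06,0]]' |tail -3
python3 d.py .3280 .307 .074 112.5
python3 -m inch '[[0.5,0,0,0,0],[0.7,0,0,0,0],[0.7,0,0,0,0],[0.7,0,0,0,0],[0.7,0,0,0,0]]' 50 |tail -3
python3 d.py .328 .307 .16 112.5
```

```text
contact_force: [0.1, -0.1, 0.9]
opening: 0.85
finger_force: 0.0
t 23.23 pos [0.3293 0.3084 0.0775] yang 112.4 shift mm [ 1.8 -0.8  3.5] turn -0.1 q6 -1.43 F [ 0.1 -0.1  0.9] open 0.85
contact_force: [-0.8, -1.9, 6.9]
opening: 0.507
finger_force: 51.4
t 23.65 pos [0.3295 0.3089 0.078 ] yang 112.5 shift mm [  1.7  -1.2 -82. ] turn 0.0 q6 -1.43 F [-0.8 -1.9  6.9] open 0.507
```

```bash

python3 -m inch '[[0.7,0,0,-0.025,0],[0.7,0,0,-0.055,0],[0.7,0,0,-0.085,0],[0.7,0,0,-0.115,0],[0.7,0,0,-0.13,0]]' |tail -1
python3 -m inch '[[0.7,0,0,0,6],[0.7,0,0,0,12],[0.7,0,0,0,18],[0.7,0,0,0,24],[0.7,0,0,0,28]]' |tail -1
python3 -m inch '[[0.7,0,0,0,0],[0.7,0,0,0,0]]' |tail -3
python3 d.py .4810 .0224 .171 84.5
```

```text
finger_force: 52.8
finger_force: 52.7
contact_force: [0.0, -0.5, -3.8]
opening: 0.502
finger_force: 52.7
t 24.65 pos [0.3272 0.3079 0.2051] yang 84.6 shift mm [-180.  -269.7   34.1] turn 0.1 q6 -0.95 F [ 0.  -0.5 -3.8] open 0.502
```

```bash

python3 -m inch '[[0.7,-0.02,-0.01,0,0],[0.7,-0.045,-0.03,0,0],[0.7,-0.07,-0.055,0,0],[0.7,-0.095,-0.08,0,0],[0.7,-0.12,-0.105,0,0]]' |tail -1
python3 -m inch '[[0.7,-0.02,-0.025,0.01,0],[0.7,-0.035,-0.05,0.02,0],[0.7,-0.05,-0.075,0.03,0],[0.7,-0.06,-0.1,0.034,0],[0.7,-0.06,-0.12,0.034,0]]' |tail -1
python3 -m inch '[[0.7,0,-0.02,0,0],[0.7,0,-0.035,0,0],[0.7,0,-0.044,0,0],[0.7,0,-0.044,0,0],[0.7,0,-0.044,0,0]]' |tail -1
python3 d.py .4810 .0224 .171 84.5
```

```text
finger_force: 52.7
finger_force: 52.7
finger_force: 52.7
t 25.9 pos [0.481  0.0233 0.1716] yang 84.5 shift mm [-0.1 -0.9  0.6] turn -0.0 q6 -1.64 F [ 0.   0.4 -3.6] open 0.505
```

```bash

python3 -m inch '[[0.7,-0.01,0,0,0],[0.7,-0.02,0,0,0],[0.7,-0.03,-0.001,0,0],[0.7,-0.04,-0.001,0,0],[0.7,-0.05,-0.001,0,0]]' |tail -1
python3 -m inch '[[0.7,0,0,0,0],[0.7,0,0,0,0]]' |grep -v rot
python3 -m inch '[[0.7,0,0,0.012,0],[0.7,0,0,0.024,0],[0.7,0,0,0.036,0],[0.7,0,0,0.036,0],[0.7,0,0,0.036,0]]' |grep -v rot
python3 -m inch '[[0.7,0,0,0.005,0],[0.7,0,0,0.01,0],[0.7,0,0,0.01,0],[0.7,0,0,0.01,0]]' |grep -v rot
```

```text
finger_force: 52.7
time: 26.48
eef_pos: [0.5313, 0.0173, 0.1715]
contact_force: [0.1, 0.2, -3.8]
opening: 0.501
finger_force: 52.7
time: 26.9
eef_pos: [0.5305, 0.0182, 0.1344]
contact_force: [1.5, 3.3, -1.0]
opening: 0.503
finger_force: 53.0
time: 27.23
eef_pos: [0.5314, 0.0176, 0.1258]
contact_force: [3.3, 3.8, -0.3]
opening: 0.506
finger_force: 53.1
```

```bash

python3 -m inch '[[0.7,0,0,0.003,0],[0.7,0,0,0.003,0]]' |grep -v rot
python3 -m inch '[[0.4,0,0,0,0],[0.15,0,0,0,0],[0.15,0,0,0,0],[0.15,0,0,0,0]]' |grep -v rot
python3 -m inch '[[0.15,0,0,-0.02,0],[0.15,0,0,-0.05,0],[0.15,0,0,-0.08,0],[0.15,0,0,-0.1,0],[0.15,0,0,-0.1,0]]' |tail -1
python3 -m inch '[[0.15,0,0,0,0],[0.15,0,0,0,0],[0.15,0,0,0,0],[0.15,0,0,0,0],[0.15,0,0,0,0]]' |tail -1
python3 -m inch '[[0.15,0,0,0,0],[0.15,0,0,0,0],[0.15,0,0,0,0],[0.15,0,0,0,0],[0.15,0,0,0,0]]' |tail -1
python3 -m inch '[[0.15,0,0,0,0],[0.15,0,0,0,0],[0.15,0,0,0,0],[0.15,0,0,0,0],[0.15,0,0,0,0]]' |tail -1
python3 hang.py .535 .016 h2a.png
python3 -m inch '[[0.15,0,0,0,0],[0.15,0,0,0,0],[0.15,0,0,0,0],[0.15,0,0,0,0],[0.15,0,0,0,0]]' |tail -1
python3 -m inch '[[0.15,0,0,0,0],[0.15,0,0,0,0],[0.15,0,0,0,0],[0.15,0,0,0,0],[0.15,0,0,0,0]]' |tail -1
python3 hang.py .535 .016 h2b.png
python3 d.py .531 .0165 .12 84.5
python3 - <<'E'
import cv2
a=cv2.imread("pics/h2b.png"); cv2.imwrite("pics/h2c.png",cv2.resize(a[150:290,220:400],(720,560),interpolation=cv2.INTER_CUBIC))
E
```

```text
time: 27.4
eef_pos: [0.5315, 0.0174, 0.1228]
contact_force: [4.2, 3.4, 1.3]
opening: 0.508
finger_force: 53.2
time: 27.73
eef_pos: [0.5302, 0.0169, 0.1223]
contact_force: [0.1, -0.7, -0.2]
opening: 0.848
finger_force: 0.0
finger_force: 0.0
finger_force: 0.0
finger_force: 0.0
finger_force: 0.0
[9, 10, 10, 8, 5, 5, 7, 32, 59, 3, 4, 4, 2, 2, 2, 6, 0]
168 [0.536 0.006 0.123] 0.15974544647269973
29.45
finger_force: 0.0
finger_force: 0.0
[9, 12, 11, 7, 6, 7, 6, 24, 65, 3, 3, 4, 2, 3, 3, 6, 1]
161 [0.537 0.006 0.123] 0.15974043023533258
30.3333
t 30.33 pos [0.5308 0.0173 0.2227] yang 84.5 shift mm [ -0.3  -0.8 102.7] turn -0.0 q6 -1.63 F [ 0.2 -0.9  0.8] open 0.851
```

View pics/h2c.png

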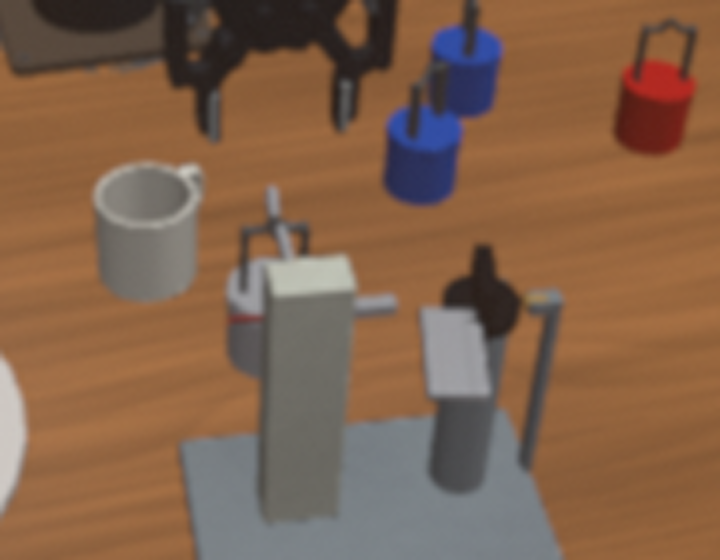

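The narrow tin hangs still on the hook (px 275,230) after dipping about 13 mm.

```bash

python3 -m inch '[[0.15,0,0,0.03,0],[0.15,0,0,0.06,0],[0.15,0,0,0.09,0],[0.15,0,0,0.103,0],[0.15,0,0,0.103,0]]' |tail -1
python3 -m inch '[[0.15,0,0,0,0],[0.5,0,0,0,0],[0.7,0,0,0,0],[0.7,0,0,0,0],[0.7,0,0,0,0]]' 50 |tail -3
python3 d.py .531 .0165 .175 84.5
python3 -m inch '[[0.7,0,0,-0.012,0],[0.7,0,0,-0.024,0],[0.7,0,0,-0.036,0],[0.7,0,0,-0.048,0],[0.7,0,0,-0.052,0]]' |tail -1
python3 -m inch '[[0.7,0,0,0,0],[0.7,0,0,0,0]]' |grep -v rot
python3 - <<'E'
from h import *
p=ctrl.read_camera("scene");C=cloud(p)
L=C[(abs(C[...,1]-.015)<.05)&(abs(C[...,0]-.535)<.05)]; print(np.histogram(L[:,2],np.arange(.13,.17,.004))[0])
E
python3 d.py .475 .022 .173 84.5
```

```text
finger_force: 0.0
contact_force: [1.5, 4.7, 0.3]
opening: 0.508
finger_force: 54.1
t 31.17 pos [0.5321 0.0181 0.1214] yang 84.5 shift mm [  0.8  -1.6 -53.6] turn -0.0 q6 -1.63 F [1.5 4.7 0.3] open 0.508
finger_force: 53.7
time: 31.75
eef_pos: [0.5305, 0.0171, 0.1716]
contact_force: [1.3, -0.2, -4.2]
opening: 0.505
finger_force: 53.7
[ 11  10   9  15  39 173   7   6  10   7]
t 31.8 pos [0.5301 0.0173 0.1709] yang 84.5 shift mm [55.3 -0.6 -2. ] turn -0.0 q6 -1.63 F [-0.5 -1.1 -4.6] open 0.505
```

```bash

python3 -m inch '[[0.7,0.005,0,0,0],[0.7,0.015,0,0,0],[0.7,0.027,0,0,0],[0.7,0.04,0,0,0],[0.7,0.056,0,0,0]]' |tail -1
python3 -m inch '[[0.7,0,-0.015,0,0],[0.7,0,-0.04,0,0],[0.7,0,-0.07,0,0],[0.7,-0.003,-0.1,0,0],[0.7,-0.005,-0.13,0,0]]' |tail -1
python3 -m inch '[[0.7,-0.002,-0.03,0,0],[0.7,-0.004,-0.06,0,0],[0.7,-0.006,-0.09,0,0],[0.7,-0.008,-0.12,0,0],[0.7,-0.009,-0.15,0,0]]' |tail -1
python3 -m inch '[[0.7,0,-0.03,0,0],[0.7,0,-0.055,0,0],[0.7,0,-0.071,0,0],[0.7,0,-0.071,0,0],[0.7,0,-0.071,0,0]]' |tail -1
python3 d.py .455 -.33 .105 84.5
```

```text
finger_force: 53.6
finger_force: 53.7
finger_force: 53.7
finger_force: 53.7
t 33.47 pos [ 0.4546 -0.3277  0.1711] yang 84.4 shift mm [-0.7 -2.4 66.1] turn -0.1 q6 -2.28 F [-0.5  0.8 -4.3] open 0.5
```

```bash

python3 -m inch '[[0.7,0,0,0.02,0],[0.7,0,0,0.04,0],[0.7,0,0,0.06,0],[0.7,0,0,0.065,0],[0.7,0,0,0.065,0]]' |tail -3
python3 -m inch '[[0.7,0,0,0.001,0],[0.7,0,0,0.002,0],[0.7,0,0,0.002,0]]' |grep -v rot
python3 -m inch '[[0.7,0,0,0.001,0],[0.7,0,0,0.002,0],[0.7,0,0,0.002,0]]' |grep -v rot
```

```text
contact_force: [-0.7, -0.2, -3.1]
opening: 0.505
finger_force: 53.6
time: 34.13
eef_pos: [0.4561, -0.3285, 0.1063]
contact_force: [-0.2, -0.0, -3.9]
opening: 0.505
finger_force: 53.7
time: 34.38
eef_pos: [0.4553, -0.3282, 0.103]
contact_force: [-1.1, -0.6, -3.7]
opening: 0.508
finger_force: 53.7
```

```bash

python3 -m inch '[[0.7,0,0,0.001,0],[0.7,0,0,0.0015,0],[0.7,0,0,0.0015,0]]' |grep -v rot
python3 -m inch '[[0.7,0,0,0.001,0],[0.7,0,0,0.0015,0],[0.7,0,0,0.0015,0]]' |grep -v rot
```

```text
time: 34.63
eef_pos: [0.4551, -0.328, 0.101]
contact_force: [-0.8, -0.3, -3.8]
opening: 0.503
finger_force: 53.7
time: 34.88
eef_pos: [0.4554, -0.3282, 0.1005]
contact_force: [-0.8, 1.3, 0.9]
opening: 0.503
finger_force: 54.1
```

```bash

python3 -m inch '[[0.4,0,0,0,0],[0.15,0,0,0,0],[0.15,0,0,0,0],[0.15,0,0,-0.03,0],[0.15,0,0,-0.06,0]]' |tail -1
python3 -m inch '[[0.3,0,0,-0.035,0],[0.3,0,0,-0.07,0],[0.3,0,0,-0.1,0],[0.3,0,0,-0.12,0],[0.3,0,0,-0.12,0]]' |tail -1
python3 -m inch '[[0.3,-0.01,0.03,0,0],[0.3,-0.02,0.06,0,0],[0.3,-0.03,0.09,0,0],[0.3,-0.04,0.12,0,0],[0.3,-0.049,0.153,0,0]]' |tail -1
python3 -m inch '[[0.3,-0.01,0.03,0,0],[0.3,-0.02,0.06,0,0],[0.3,-0.03,0.09,0,0],[0.3,-0.04,0.12,0,0],[0.3,-0.049,0.153,0,0]]' |tail -1
python3 -m inch '[[0.3,-0.01,0.03,0,0],[0.3,-0.02,0.06,0,0],[0.3,-0.03,0.09,0,0],[0.3,-0.04,0.12,0,0],[0.3,-0.049,0.153,0,0]]' |tail -1
python3 -m inch '[[0.3,0,0,0,6],[0.3,0,0,0,11],[0.3,0,0,0,11]]' |tail -1
python3 d.py .6455 .1155 .177 73
python3 - <<'E'
from h import *
np.set_printoptions(precision=3,suppress=True)
p=ctrl.read_camera("scene"); save(p,"scene5.png"); C=cloud(p)
for x,y in ((.549,-.244),(.458,-.33)):
    L=region(C,x,y,.06,.074,.088)[:,:2]; print(cv2.minEnclosingCircle(L.astype(np.float32)), region(C,x,y,.04,.1,.16)[:,2].max())
K=region(C,.649,.113,.04,.186,.2); print(pca(K[:,:2]))
E
```

```text
finger_force: 0.0
finger_force: 0.0
finger_force: 0.0
finger_force: 0.0
finger_force: 0.0
finger_force: 0.0
t 37.22 pos [0.6454 0.1156 0.2779] yang 73.5 shift mm [ -0.3   0.  100.9] turn 0.5 q6 -1.26 F [ 1.1 -0.4 -0. ] open 0.702
((0.5495285391807556, -0.24718791246414185), 0.0434608981013298) 0.14187264069063277
((0.4603305757045746, -0.3305729031562805), 0.032086506485939026) 0.14315437263050157
(array([0.649, 0.113]), np.float64(163.4534392268281))
```

View pics/scene5.png

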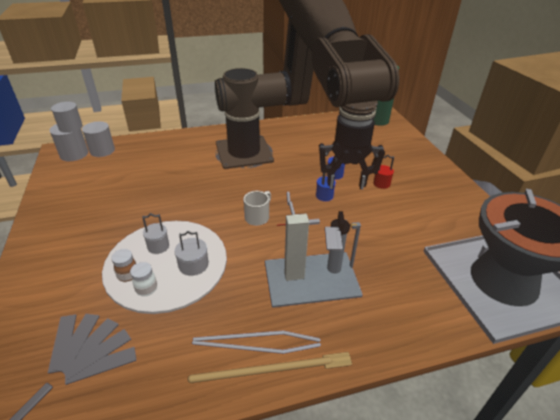

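Both tins now stand upright on the turntable, at px (157,238) and (192,256), and the hook is empty. Now the knob goes back to arrest.

```bash

python3 -m inch '[[0.3,0,0,0.03,0.5],[0.3,0,0,0.06,0.5],[0.3,0,0,0.085,0.5],[0.3,0,0,0.1,0.5],[0.3,0,0,0.1,0.5]]' |tail -3
python3 -m inch '[[0.8,0,0,0,0],[0.95,0,0,0,0],[0.95,0,0,0,0],[0.95,0,0,0,0],[0.95,0,0,0,0]]' 60 |tail -3
python3 -m inch '[[0.95,0,0,0,7],[0.95,0,0,0,14],[0.95,0,0,0,21],[0.95,0,0,0,28],[0.95,0,0,0,35]]' |tail -4
python3 -m inch '[[0.95,0,0,0,7],[0.95,0,0,0,14],[0.95,0,0,0,21],[0.95,0,0,0,28],[0.95,0,0,0,35]]' |tail -4
python3 -m inch '[[0.95,0,0,0,5],[0.95,0,0,0,7],[0.95,0,0,0,7]]' |tail -4
python3 d.py .6455 .1155 .177 -5
```

```text
contact_force: [-0.6, -0.1, -0.5]
opening: 0.702
finger_force: 0.0
contact_force: [-0.0, 2.1, 3.6]
opening: 0.118
finger_force: 62.5
tcp_rot: [0.44, 0.898, -0.001, 0.001]
contact_force: [-3.3, -1.7, 5.9]
opening: 0.115
finger_force: 62.9
tcp_rot: [0.69, 0.724, -0.002, -0.0]
contact_force: [-8.1, -2.2, 8.1]
opening: 0.121
finger_force: 63.1
tcp_rot: [0.732, 0.682, -0.003, -0.0]
contact_force: [-7.0, -2.3, 8.2]
opening: 0.122
finger_force: 63.1
t 39.18 pos [0.6444 0.1135 0.1822] yang -4.0 shift mm [2.1 1.  5.2] turn 1.0 q6 0.09 F [-7.  -2.3  8.2] open 0.122
```

```bash

python3 -m inch '[[0.3,0,0,0,0],[0.3,0,0,0,0],[0.3,0,0,0,0],[0.3,0,0,-0.04,0],[0.3,0,0,-0.08,0]]' |tail -1
python3 -m inch '[[0.3,0.03,0,-0.02,0],[0.3,0.07,-0.02,-0.04,0],[0.3,0.11,-0.05,-0.06,0],[0.3,0.13,-0.08,-0.06,0],[0.3,0.13,-0.08,-0.06,0]]' |tail -1
python3 d.py .6455 .1155 .177 -5
python3 - <<'E'
from h import *
p=ctrl.read_camera("scene"); save(p,"scene6.png"); C=cloud(p)
K=region(C,.649,.113,.04,.186,.2); print(pca(K[:,:2]))
cv2.imwrite("pics/s6.png",cv2.resize(p["pixels"][130:310,80:420,::-1],(800,424),interpolation=cv2.INTER_CUBIC))
E
```

```text
finger_force: 0.0
finger_force: 0.0
t 40.02 pos [0.5727 0.2542 0.3224] yang -3.8 shift mm [-134.    81.4  145.2] turn 1.2 q6 0.32 F [ 0.1 -0.2  0.1] open 0.7
(array([0.64863126, 0.11315039]), np.float64(86.22094529198739))
```

View pics/s6.png

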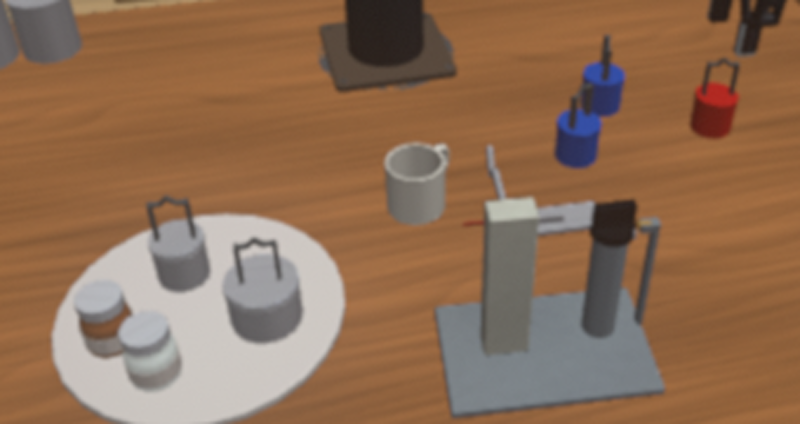

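The knob is back at arrest with the stop arm toward the column (px 565,218). Both tins stand upright, and the jars, mug and look-alikes haven't moved.

```bash
python3 -c "
from plant import ctrl; print(ctrl.sign_off())"
```

```text
the job is handed in; nothing more can be done
None
```

I weighed both tins that were present, the 80 mm one first and then the 60 mm one. Both now stand on the turntable, the hook is arrested again, and the job is handed in.

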